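# Turn the stirrer's click-stop dial up four clicks and press start

### The job

Set the magnetic stirrer on the bench and start it: with a closed fingertip against the side of the dial's pointer wing, push the click-stop dial clockwise (seen from above) by exactly four clicks from where it stands, never past the fourth, and leave it resting in that click. Then press the round start button on the stirrer's deck right down and let it come up again. Push gently, do not pinch or grip the dial, and leave the beaker on the plate and everything else on the bench where it stands.

Things in the scene. Friction and masses are not known exactly. Their poses are not given: they have to be found in the camera images.
- stirrer: Magnetic stirrer: flat white box 280 x 164 x 55 mm (its x, y, z), fixed to the bench. Origin: centre of its footprint at bench height; +z up, -x side is the front, turned roughly to the robot. On its flat top deck (55 mm up): the dial, towards the front; the start button, front right corner; at the rear a steel plate 110 mm across, 8 mm high, centre at (80, 0) mm, with the beaker on it.
- dial (a joint): Angle (rad) of the click-stop dial (grey skirt, black wing), growing clockwise seen from above; vertical axis at (-50, 18) mm in the stirrer's frame. Ten rest positions: 0, 0.419, ... 3.770 (24 degrees a click), end stops just beyond; it starts in one of the first four. The pointer wing's direction, counter-clockwise from the stirrer's +x, is 1.885 minus this value.
- dial_centre (a point): Fixed point on the dial's axis level with the wing's top, 34 mm above the deck. The dial: a grey skirt disc 84 mm across, its top 12 mm above the deck (22 mm below this point); on it one radial pointer wing, 8 mm thick, from the axis out to 40 mm radius, 22 mm high, black with a white line on top; round hub of 9 mm radius, top 2 mm below this point.
- pointer_tip (a point): Point on top of the pointer wing, 38 mm from the axis; turns with the dial. Feel: a sprung detent resists each click with some 0.17 N m, about 5 N at 32 mm from the axis, most at its start; halfway (0.21 rad) it gives way and the dial snaps on to the next position by itself; released before halfway it springs back. Over 20 N of finger force on the dial, as in a pinch, is too rough.
- start_button (a joint): Travel of the start button in m: 0 up, 0.006 fully down; spring return, about 5 N fully down.
- start_button_top (a point): Centre of the top face of the round grey start button, 24 mm across, at (-105, -55) mm in the stirrer's frame, 22 mm above the deck when up; it stands 10 mm proud of its 12 mm high black collar. Presses straight down.
- beaker: Glass beaker 52 mm across, 58 mm high, standing loose on the stirrer's plate; origin at the centre of its underside. Leave it alone.
- bottle_blue: Reagent bottle with blue cap, 56 mm across, 105 mm high, loose to the left of the stirrer, in front of the white gel reader; origin under its centre. Leave it alone.
- tips: Pink pipette tip box 116 x 85 x 78 mm, loose, well to the left of the stirrer near the front edge; origin under its centre. Leave it alone.
- bench_timer: White bench timer 62 x 66 x 19 mm lying loose on the right near the front edge; origin under its centre. Leave it alone.

How it is judged:
By the outcome, as a careful person would: the job done as asked, in the order asked, and still so for the second after the job is handed in, with the robot touching nothing.
It also fails if it takes over 64 s, if anything falls off the work surface, if the arm or the gripper's body presses on something with over 40 N, if the wrist force passes 120 N, or if a joint passes its speed limit or range.

### The arm

A 6-joint arm with a two-finger parallel gripper is mounted at the origin on a cart in front of the work surface, level with it; the furniture and walls round the work are solid. World frame = base frame: x ahead of the robot, y to its left, z up, the work surface at z = 0. Lengths are in m, angles in degrees, forces in N, time in s.
With the tool pointing down it reaches from about 0.325 to 0.85 m from the base axis. Payload 15.5 kg.
Tool frame: the origin (TCP) lies midway between the tips of the shut fingers; the grasp point (between the pads) lies 19 mm behind it; z points along the fingers, y is the line along which they close (so a half turn about z gives the same grasp; the last joint's range is limited). The gripper opens to 91 mm and grips with 3 to 60 N. Pads are 32 mm wide; open, the fingers measure 118 mm over their backs; the gripper's body (76 mm by 178 mm) begins 60 mm behind the grasp point.
Start: joints at [64.773, 28.281, 77.091, -0, 74.628, -5.472], TCP at [0.211, 0.588, 0.214] pointing down, gripper open.
Joint ranges: [-166.48, 166.48], [-47.26, 123.95], [12.59, 153.08], [-70.14, 250.14], [6.76, 159.57], [-176.63, 176.63]. Speed limits (degrees/s): [108.29, 108.29, 147.25, 172.46, 172.46, 172.46].

### API

Orientations are given as a 3x3 rotation matrix whose columns are the frame's x, y, z axes.
In Python, from bench import ctrl gives the robot as it stands. The module is installed in compiled form; this text tells all that it offers. Calls block until the motion is done:
- ctrl.goto(position, orientation): joint-space move of the TCP to a pose.
- ctrl.move_l(position, vel=0.15, ori=None, contact_N=None): straight line of the TCP; ori=None keeps the orientation; vel is the mean speed in m/s. With contact_N (N) it stops when the force on the tool has changed by that much, and returns True; else False.
- ctrl.movej(angles): joint-space move.
- ctrl.command_gripper(opening): opening from 0.0 (shut) to 1.0 (fully open); the grip force is fixed at half the most; returns when the fingers have stopped.
- ctrl.sleep(seconds).
- ctrl.ik(position, orientation): joint angles nearest the present ones, or None.
- ctrl.read_camera(name): name is "side" or "top"; returns the picture (400x640x3 uint8, blue, green, red); there is no depth.
- ctrl.camera_params(name): a dict with "fx", "fy", "cx", "cy" (pixels), "pose" (4x4, takes a point from camera to world coordinates). Camera axes: x right, y up, looking along -z (the intrinsics and any distortion apply to the point x, -y, -z); pixel columns grow to the right and rows downward; lengths in m; the calibration is good to about 2 mm. A picture is of the moment at which its call begins. camera_params takes no time and is no camera call.
A pose or a line that the arm cannot do raises ctrl.MotionError and nothing moves.
- ctrl.sign_off(): hands the job in; it is judged then, once.
Readings, each from a call of its own:
- ctrl.current_t(): time.
- ctrl.current_q(): joint angles.
- ctrl.current_dq(): joint speeds.
- ctrl.current_effort(): joint torques, N m.
- ctrl.current_tool_pos(): TCP position.
- ctrl.current_eef_rot(): TCP orientation.
- ctrl.current_contact_force(): force on the tool from outside, world axes, zero at the start.
- ctrl.current_wrist_torque(): the same for the moment, N m.
- ctrl.current_grip_width(): opening from 0.0 (shut) to 1.0 (fully open).
- ctrl.current_grasp_force(): force on a finger pad.
Only numpy, scipy, OpenCV 4.12 (cv2) and the standard library are available. Lean on these libraries where they do the work, as an engineer would, in place of code of your own. Each camera call takes 0.05 s, during which the arm holds its last target. There are 200 camera calls.

## Working session

There is one attempt and no reset: what is moved stays moved. The work goes in short steps, each a Python script; the robot and the scene stay as the last script left them, time stands still between calls to the robot, and variables do not carry over. Pictures are saved under pics/ and viewed, at most 10 in all, crops included, and the job is handed in when it is done.

```bash
mkdir -p pics
python3 - <<'E'
from bench import ctrl
import cv2,numpy as np
for n in("side","top"):
    cv2.imwrite(f"pics/{n}0.png",ctrl.read_camera(n)); p=ctrl.camera_params(n); print(n,{k:(np.round(v,4).tolist() if hasattr(v,'__len__') and not isinstance(v,str) else v) for k,v in p.items()})
print(ctrl.current_t())
E
```

```text
side {'fx': 427.5845965309727, 'fy': 427.5845965309727, 'cx': 323.6219393738448, 'cy': 197.07930400580574, 'pose': [[0.9705, 0.164, -0.1769, 0.2453], [-0.2406, 0.6047, -0.7593, -1.1641], [-0.0175, 0.7794, 0.6263, 1.0357], [0.0, 0.0, 0.0, 1.0]]}
top {'fx': 384.75511735635274, 'fy': 384.75511735635274, 'cx': 320.659874640922, 'cy': 191.79522100732808, 'pose': [[-0.0195, 0.9831, -0.1822, 0.2982], [-0.9998, -0.0211, -0.0071, -0.0451], [-0.0108, 0.182, 0.9832, 1.2114], [0.0, 0.0, 0.0, 1.0]]}
0.1
```

View pics/side0.png

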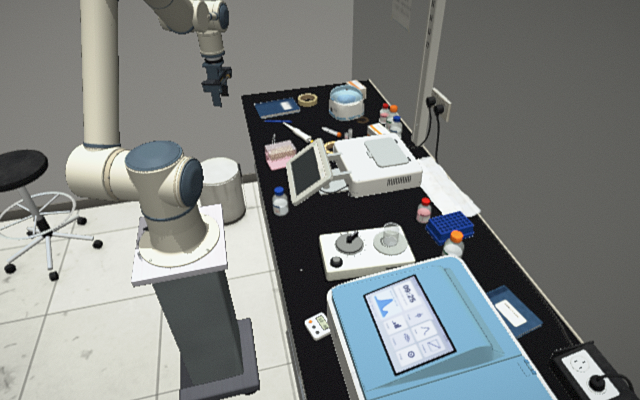

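View pics/top0.png

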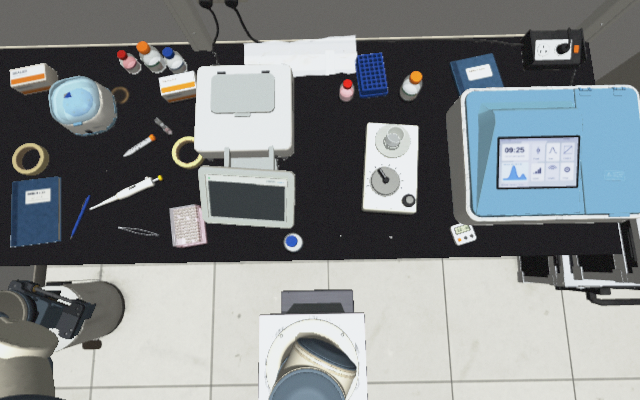

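Top view: the stirrer spans cols 362-419 and rows 123-213. The dial is near (384,181) with its wing pointing up-left, and the button is near (408,200). In the side view the dial is near (349,243) and the button near (336,262). I'll enlarge both.

```bash
cat > h.py <<'E'
import cv2,numpy as np
from bench import ctrl
def ray(n,u,v):
    p=ctrl.camera_params(n);T=np.array(p["pose"])
    d=T[:3,:3]@np.array([(u-p["cx"])/p["fx"],-(v-p["cy"])/p["fy"],-1]);return T[:3,3],d
def onz(n,u,v,z):
    o,d=ray(n,u,v);return o+d*(z-o[2])/d[2]
def tri(a,b):
    (o,d),(p,e)=ray("top",*a),ray("side",*b)
    s=np.linalg.lstsq(np.c_[d,-e],p-o,rcond=None)[0];A,B=o+d*s[0],p+e*s[1]
    return (A+B)/2,np.linalg.norm(A-B)
def proj(n,X):
    p=ctrl.camera_params(n);T=np.array(p["pose"]);c=T[:3,:3].T@(np.asarray(X)-T[:3,3])
    return p["cx"]-p["fx"]*c[0]/c[2],p["cy"]+p["fy"]*c[1]/c[2]
E
python3 - <<'E'
from h import *
t=cv2.imread("pics/top0.png");s=cv2.imread("pics/side0.png")
a=cv2.resize(t[118:218,355:425],None,fx=5.5,fy=5.5,interpolation=cv2.INTER_NEAREST)
b=cv2.resize(s[215:285,315:415],None,fx=4,fy=4,interpolation=cv2.INTER_NEAREST)
c=np.zeros((550,785,3),np.uint8);c[:a.shape[0],:a.shape[1]]=a;c[:280,385:785]=b
cv2.imwrite("pics/crop0.png",c)
# white top body contour in top view
g=t[115:222,350:430];m=((g.min(2)>150)*255).astype(np.uint8)
k=max(cv2.findContours(m,0,2)[0],key=cv2.contourArea)
r=cv2.minAreaRect(cv2.convexHull(k));box=cv2.boxPoints(r)+[350,115];print(box.round(1))
P=np.array([onz("top",*q,.055) for q in box]);print(P.round(4),np.linalg.norm(np.diff(P,axis=0),axis=1))
# dark blobs
g=cv2.cvtColor(t,6)
m=np.zeros_like(g);m[160:212,365:417]=(g[160:212,365:417]<70)*255
n,l,st,ce=cv2.connectedComponentsWithStats(m);print(st[1:],ce[1:])
E
```

```text
[[362.2 209.7]
 [366.7 121.9]
 [419.7 124.6]
 [415.2 212.4]]
[[ 0.4548 -0.1614  0.055 ]
 [ 0.734  -0.1864  0.055 ]
 [ 0.7211 -0.3528  0.055 ]
 [ 0.4433 -0.3209  0.055 ]] [0.28028279 0.16685294 0.27967628]
[[378 170  11  13  45]
 [403 195  12  12  54]
 [413 197   1   1   1]
 [365 211   2   1   2]] [[383.37777778 177.31111111]
 [407.12962963 201.37037037]
 [413.         197.        ]
 [365.5        211.        ]]
```

View pics/crop0.png

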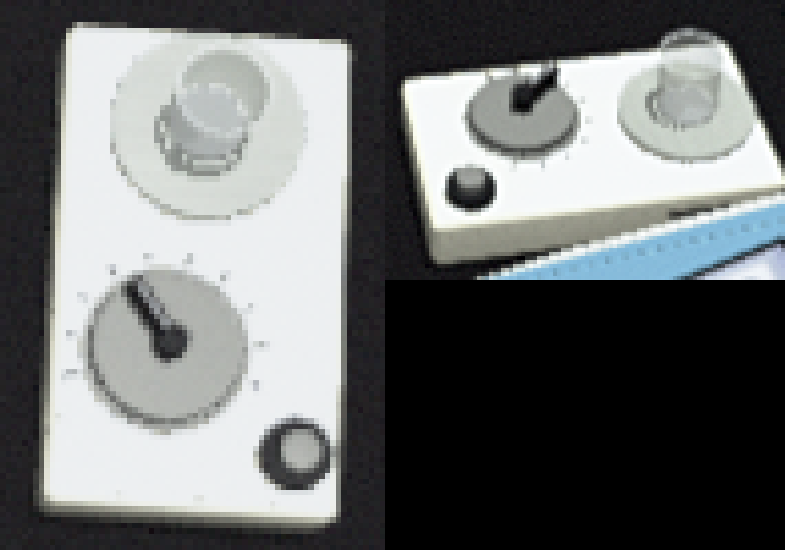

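The crop shows, in the top view: hub (386.1,180.2), wing tip (378.6,168.9), skirt centre (385.5,180.9), plate (392.8,141.3), button (409.4,199.8). In the side view: hub (348.8,240), tip (357,233.5), button (336.3,259.3), plate (390.3,242.5). I'll triangulate these and fit the frame.

Run:
```python
from h import *
T=dict(hub=(386.1,180.2),tip=(378.6,168.9),but=(409.4,199.8),plate=(392.8,141.3),skirt=(385.5,180.9))
S=dict(hub=(348.8,240),tip=(357,233.5),but=(336.3,259.3),plate=(390.3,242.5),skirt=(349.6,243.5))
Z=dict(hub=.087,tip=.089,but=.077,plate=.063,skirt=.067)
W={}
for k in T:
    X,e=tri(T[k],S[k]);W[k]=onz("top",*T[k],Z[k]);V=onz("side",*S[k],Z[k]);print(k,X.round(4),"gap",round(e,4),"top@z",W[k].round(4),"side@z",V.round(4)); W[k]=(W[k]+V)/2
M=dict(hub=(-.05,.018),but=(-.105,-.055),plate=(.08,0),skirt=(-.05,.018))
a=np.array([complex(*M[k]) for k in M]);b=np.array([complex(*W[k][:2]) for k in M])
r=np.sum((b-b.mean())*np.conj(a-a.mean()));r/=abs(r);o=b.mean()-r*a.mean()
print("origin",o,"yaw",np.degrees(np.angle(r)),"resid mm",np.round((o+r*a-b)*1e3,1))
d=complex(*(W['tip']-W['hub'])[:2])/r;print("wing deg",np.degrees(np.angle(d)),abs(d),"dial",1.885-np.angle(d),(1.885-np.angle(d))/.4189)
# refine via corners: yaw of left/right edges
```

```text
hub [ 0.5402 -0.2345  0.0774] gap 0.0012 top@z [ 0.5376 -0.2329  0.087 ] side@z [ 0.5379 -0.2438  0.087 ]
tip [ 0.5747 -0.2135  0.0782] gap 0.0003 top@z [ 0.5722 -0.2119  0.089 ] side@z [ 0.5709 -0.2242  0.089 ]
but [ 0.4802 -0.3016  0.0743] gap 0.0024 top@z [ 0.4785 -0.3008  0.077 ] side@z [ 0.4808 -0.3039  0.077 ]
plate [ 0.6684 -0.2645  0.0614] gap 0.0043 top@z [ 0.6657 -0.2639  0.063 ] side@z [ 0.67   -0.2655  0.063 ]
skirt [ 0.5422 -0.2353  0.0617] gap 0.0027 top@z [ 0.5397 -0.2343  0.067 ] side@z [ 0.542  -0.2402  0.067 ]
origin (0.5880586309036424-0.25853854794347486j) yaw -4.82038545312907 resid mm [ 2. +1.9j -0.8-2.2j -0.1-0.6j -1.1+0.8j]
wing deg 35.754355340948564 0.039439519795073916 dial 1.2609687773724279 3.010190444909114
```

The dial stands at click 3 (1.257), so the target is click 7, with the wing at -60° in the stirrer frame. Next I'll check reachability and clearance to the blue machine.

```bash
cat >> h.py <<'E'
YAW=np.radians(-4.9);O=np.array([.5876,-.2567])
R2=np.array([[np.cos(YAW),-np.sin(YAW)],[np.sin(YAW),np.cos(YAW)]])
C=O+R2@[-.05,.018];B=O+R2@[-.105,-.055]
SG=1
def pose(dial,gap=0.,z=.075,sg=None,r=.031):
    "finger with its leading face `gap` behind a wing standing at dial angle"
    sg=sg or SG
    th=1.885-dial+YAW;e=np.array([np.cos(th),np.sin(th)]);t=np.array([e[1],-e[0]])
    p=C+r*e-(.020+gap)*t
    x=np.r_[sg*t,0];zz=np.array([0,0,-1.]);return np.r_[p,z],np.c_[x,np.cross(zz,x),zz]
E
python3 - <<'E'
from h import *
print(C,B)
print("machine corner",tri((457,219),(330,291)),tri((467,89),(417,262)))
for sg in(1,-1):
    for d in(1.257,2.1,2.9):
        q=ctrl.ik(*pose(d,sg=sg));print(sg,d,None if q is None else np.round(q,1))
for y in (0,90,-90): 
    a=np.radians(y);x=np.array([np.cos(a),np.sin(a),0]);z=np.array([0,0,-1.]);q=ctrl.ik(np.r_[B,.077],np.c_[x,np.cross(z,x),z]);print(y,q)
E
```

```text
[ 0.53932024 -0.23449494] [ 0.47828581 -0.30253021]
machine corner (array([ 0.42211491, -0.43115484,  0.09684304]), np.float64(0.011861217955152176)) (array([ 0.71718608, -0.44865394,  0.18669493]), np.float64(0.10621474666663412))
1 1.257 [-25.7  35.   90.3  -0.   54.8 123.2]
1 2.1 [-26.9  36.6  86.4  -0.   57.  170.3]
1 2.9 [ -29.4   37.1   85.2   -0.    57.7 -146.3]
-1 1.257 [-25.7  35.   90.3  -0.   54.8 -56.8]
-1 2.1 [-26.9  36.6  86.4  -0.   57.   -9.7]
-1 2.9 [-29.4  37.1  85.2  -0.   57.7  33.7]
0 [-3.83597621e+01  3.32660321e+01  9.38421691e+01 -2.54444375e-14
  5.28917988e+01  5.16402379e+01]
90 [-3.83597621e+01  3.32660321e+01  9.38421691e+01 -2.54444375e-14
  5.28917988e+01 -3.83597621e+01]
-90 [-3.83597621e+01  3.32660321e+01  9.38421691e+01 -2.54444375e-14
  5.28917988e+01  1.41640238e+02]
```

```bash
sed -i 's/^SG=1/SG=-1/' h.py
python3 - <<'E'
from h import *
p=np.array(ctrl.current_tool_pos());ctrl.move_l(p+[0,0,.16],vel=.3)
ctrl.command_gripper(0.)
P,R=pose(1.257,.016)
ctrl.goto(P+[0,0,.27],R);print(ctrl.current_t())
ctrl.move_l(P+[0,0,.05],vel=.25)
s=ctrl.read_camera("side");t=ctrl.read_camera("top")
print(ctrl.current_t(),ctrl.current_tool_pos(),P,ctrl.current_contact_force())
c=np.hstack([cv2.resize(t[118:218,345:435],None,fx=4,fy=4),cv2.resize(s[185:285,315:415],None,fx=4,fy=4)]);cv2.imwrite("pics/a1.png",c)
E
```

```text
5.1167
6.25 [ 0.54813243 -0.18796875  0.1264249 ] [ 0.54728424 -0.18765932  0.075     ] [-0.25989599  0.01078249 -0.1097018 ]
```

View pics/a1.png

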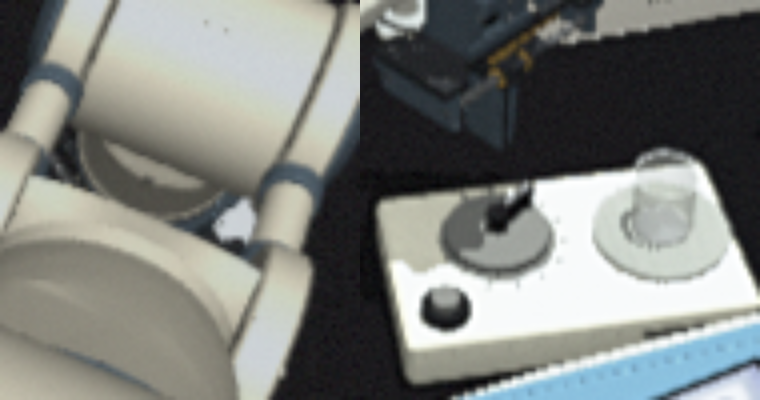

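The closed finger hangs above and left of the dial, with its tip near (500,145) in the right pane. The wing is visible at (510,205) and still at its start. Now I'll descend and probe for contact.

Run:
```python
from h import *
P,R=pose(1.257,.016)
print(ctrl.move_l(P,vel=.12,contact_N=4),ctrl.current_tool_pos())
ctrl.sleep(.2);f0=np.array(ctrl.current_contact_force())
Q,_=pose(1.257,-.006)
hit=ctrl.move_l(Q,vel=.02,ori=R,contact_N=1.5)
p=np.array(ctrl.current_tool_pos());t=-R[:,0]
print(hit,p,"gap",(P-p)@-t, .016-(p-P)@t,"f",(np.array(ctrl.current_contact_force())-f0).round(2),ctrl.current_t())
s=ctrl.read_camera("side");cv2.imwrite("pics/a2.png",cv2.resize(s[185:285,315:415],None,fx=5,fy=5))
```

```text
False [ 0.54760615 -0.18781436  0.07552377]
True [ 0.55440081 -0.19974051  0.07462327] gap 0.014020710146283168 0.001979289853716832 f [-0.45  0.27 -0.11] 7.75
```

View pics/a2.png

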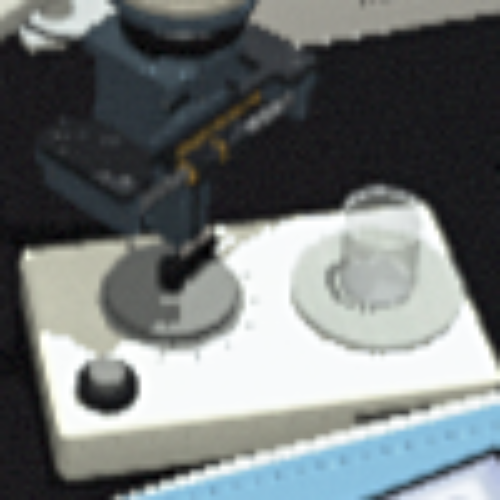

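```bash
cat >> h.py <<'E'
def push(a,b,gap=.002,n=4,v=.03):
    F=[]
    for d in np.linspace(a,b,n+1)[1:]:
        P,R=pose(d,gap);ctrl.move_l(P,vel=v,ori=R);f=np.array(ctrl.current_contact_force());F.append((round(d,2),round(float(-R[:2,0]@f[:2]),2)))
    print(F,ctrl.current_t())
def snap(name):
    s=ctrl.read_camera("side");cv2.imwrite(f"pics/{name}.png",cv2.resize(s[185:285,315:415],None,fx=5,fy=5));return s
E
python3 - <<'E'
from h import *
push(1.257,1.257+.29,n=5)
ctrl.sleep(.3);print(ctrl.current_contact_force());snap("a3")
E
```

```text
[(np.float64(1.32), -2.86), (np.float64(1.37), -3.6), (np.float64(1.43), -0.15), (np.float64(1.49), -0.42), (np.float64(1.55), 0.12)] 9.05
[ 0.16720808  0.62396697 -0.31081182]
```

View pics/a3.png

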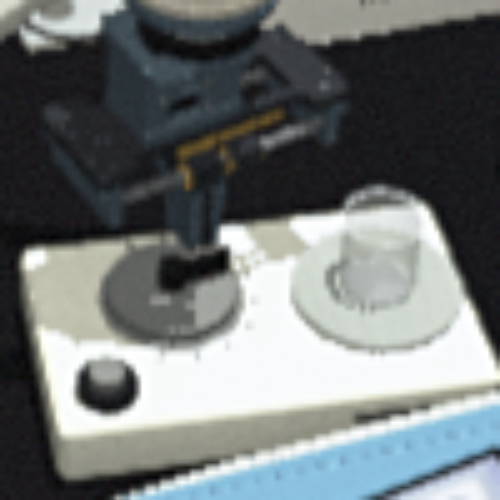

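The first click gave way: force dropped at param ≈1.40, and the wing has turned from tip (213,240) to (228,262). Next, clicks two and three with the same increments.

Run:
```python
from h import *
push(1.547,1.257+.419+.25,n=7);ctrl.sleep(.3);print(ctrl.current_contact_force());s1=ctrl.read_camera("side")
push(1.926,1.257+.838+.25,n=7);ctrl.sleep(.3);print(ctrl.current_contact_force());s2=ctrl.read_camera("side")
cv2.imwrite("pics/a4.png",np.hstack([cv2.resize(s[205:285,315:395],None,fx=5,fy=5) for s in(s1,s2)]))
for d in(2.094,2.513,2.932):
    th=1.885-d+YAW;u,v=proj("side",np.r_[C+.038*np.array([np.cos(th),np.sin(th)]),.089]);print(d,(u-315)*5,(v-205)*5)
```

```text
[(np.float64(1.6), 0.26), (np.float64(1.66), -6.09), (np.float64(1.71), -5.75), (np.float64(1.76), -1.79), (np.float64(1.82), -0.89), (np.float64(1.87), 0.13), (np.float64(1.93), -0.39)] 11.15
[ 0.25249108 -0.56257848 -0.07152686]
[(np.float64(1.99), -3.08), (np.float64(2.05), -5.52), (np.float64(2.11), -2.31), (np.float64(2.17), -0.51), (np.float64(2.23), 0.38), (np.float64(2.29), 0.77), (np.float64(2.34), 0.09)] 13.25
[0.64477299 0.8948301  0.31610975]
2.094 227.40636454234277 163.74073967586725
2.513 222.5191059930458 180.92829424843785
2.932 207.79479713882324 195.11771570581686
```

View pics/a4.png

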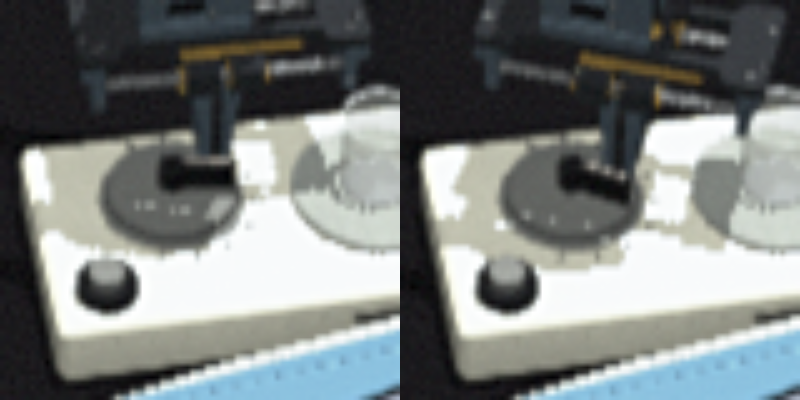

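The tips sit at (232,165) then (228,183) in the two panes. Predictions for 2.094 and 2.513 were (227,164) and (222,181), so three clicks are done. Now the last click: stop the finger short of the new rest position, back off and lift.

Run:
```python
from h import *
push(2.345,2.68,n=6);ctrl.sleep(.2)
P,R=pose(2.68,.02);ctrl.move_l(P,vel=.1);ctrl.move_l(P+[0,0,.07],vel=.2)
a=np.pi/2;x=np.array([0,1.,0]);z=np.array([0,0,-1.]);Rb=np.c_[x,np.cross(z,x),z]
ctrl.goto(np.r_[B,.13],Rb);ctrl.sleep(.2)
print(ctrl.current_t(),ctrl.current_contact_force())
s2=ctrl.read_camera("side")
cv2.imwrite("pics/a5.png",cv2.resize(s2[205:285,315:395],None,fx=5,fy=5))
```

```text
[(np.float64(2.4), -5.9), (np.float64(2.46), -4.57), (np.float64(2.51), -1.84), (np.float64(2.57), -0.14), (np.float64(2.62), 0.1), (np.float64(2.68), -0.25)] 15.1
17.3833 [ 0.11419141  0.44764404 -0.02707667]
```

View pics/a5.png

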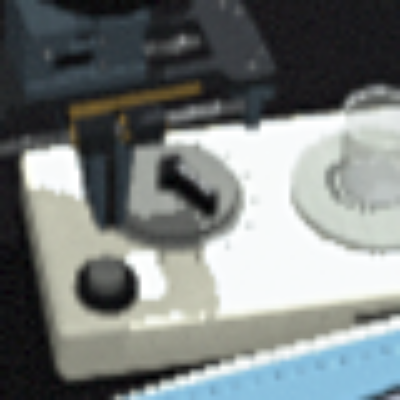

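The wing tip is at (212,200), matching the 2.932 prediction plus the same small offset, so that makes four clicks. The finger is above the button, so I'll press it.

Run:
```python
from h import *
h=ctrl.move_l(np.r_[B,.083],vel=.1,contact_N=6)
print(h,ctrl.current_tool_pos())
h=ctrl.move_l(np.r_[B,.0675],vel=.015,contact_N=14)
print(h,ctrl.current_tool_pos(),ctrl.current_contact_force())
ctrl.sleep(.3);print(ctrl.current_tool_pos(),ctrl.current_contact_force())
s1=ctrl.read_camera("side")
ctrl.move_l(np.r_[B,.15],vel=.08);ctrl.move_l(np.r_[B+[-.03,.12],.28],vel=.25)
ctrl.sleep(.5);s2=ctrl.read_camera("side");print(ctrl.current_t(),ctrl.current_contact_force())
cv2.imwrite("pics/a6.png",np.hstack([cv2.resize(s[205:285,315:395],None,fx=5,fy=5) for s in(s1,s2)]))
```

```text
False [ 0.47843488 -0.30262552  0.08320605]
True [ 0.47840056 -0.30263218  0.07114655] [-1.03535168  1.51850379 12.88378713]
[ 0.47842374 -0.30264718  0.07115501] [-2.03800248  1.46835911 12.68999513]
21.7417 [-0.31677858  0.63017254 -0.24210298]
```

View pics/a6.png

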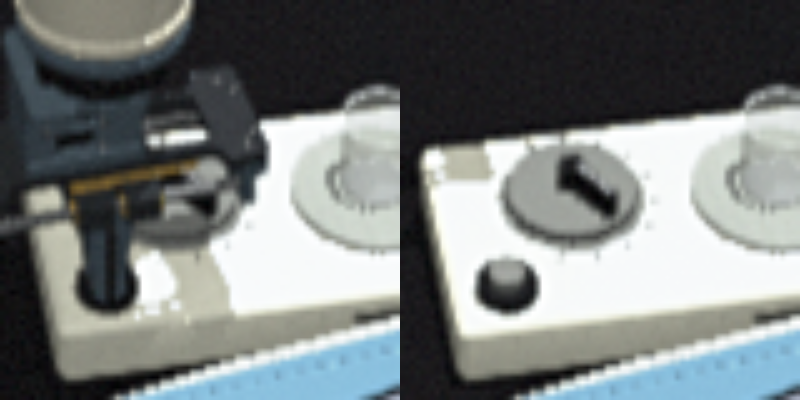

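The button went down against its stop: 12.7 N at z=0.071, which is the full 6 mm. It has come back up, the wing still rests at (612,205) in the right pane, and the beaker is in place.

```bash
python3 -c "
from bench import ctrl
print(ctrl.sign_off())"
```

```text
the job is handed in; nothing more can be done
None
```

I turned the dial four clicks clockwise (from click 3 to click 7, where it rests), pressed the start button fully down and let it come back up, and handed the job in at about 22 s.

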